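# Set a strip for sawing: 40 mm over the end of the sawing board

## Robot

A 6-joint arm with a two-finger parallel gripper is mounted at the origin on the work surface; the furniture and walls round the work are solid. World frame = base frame: x ahead of the robot, y to its left, z up, the work surface at z = 0. Lengths are in mm, angles in degrees, forces in N, time in s.
With the tool pointing down it reaches from about 350 to 850 mm from the base axis. Payload 8.1 kg.
Tool frame: the origin (TCP) lies between the finger pads; the fingertips stand 25 mm ahead of it and the grasp point (between the pads) lies 6 mm ahead of it (r.tcp_to_tips is the distance from the TCP to the fingertips, in mm); z points along the fingers, y is the line along which they close (so a half turn about z gives the same grasp; the last joint's range is limited). The gripper opens to 85 mm and grips with 20 to 120 N. Pads are 22 mm wide; open, the fingers measure 114 mm over their backs; the gripper's body (76 mm by 85 mm) begins 54 mm behind the grasp point. The pads swing forward as they close: fully open they stand 13 mm farther back than shut.
Start: joints at [65.581, 7.471, 85.268, -0, 87.261, -4.893], TCP at [200.523, 565.505, 256.292] pointing down, gripper open.
Joint ranges: [-169.43, 169.43], [-51.17, 129.36], [1.28, 143.12], [-76.62, 256.62], [0, 156.53], [-152.29, 152.29]. Speed limits (degrees/s): [136.94, 136.94, 159.86, 180, 180, 180].

## Interface

Orientations are given as [roll, pitch, yaw] about the fixed x, y, z axes, in that order (R = Rz(yaw) Ry(pitch) Rx(roll)).
In Python, from bench import r gives the robot as it stands.
- The arm moves only by the tool apply_moves, never from a script. Its arguments are lists of equal length, an entry for each row: "angular": the turn, a rotation vector about the world's x, y, z in units of 8 degrees (1.0 is 8 degrees), a list of three; "travel": the shift along the world's x, y, z in units of 40 mm (1.0 is 40 mm), a list of three; "jaw": the opening, from 0 (shut) to 1 (fully open). A call has 1 to 20 rows; each row shifts and turns the commanded pose from where the row before left it; what a row does not reach is not made up. A row lasts 1/8 s, in which the tool goes at most 62.5 mm and 10.7 degrees, less where a joint would pass 70% of its speed; a pose out of reach is approached as far as the arm can. A call is refused whole if a number of a shift passes 1 or a number of a turn 1, either way. A call with a gripper value outside its range is refused whole. The fingers move at their own pace and stop on an object; "force" is the grip in N (left out, the last holds). Time passes only in rows, so rows that do not move let the fingers close. It gives the time, the measured TCP pose, the force, the opening and the grip force at its end, in the units of the state.
- r.sense(): the state, without advancing time (a new reading comes with each control period).
- r.snapshot(name): name is "scene" or "top" or "wrist"; returns a dict with "color" (480x640x3 uint8, red, green, blue), "fx", "fy", "cx", "cy" (pixels), "R" (3x3) and "t" (3): a world point X has camera coordinates R X + t; the wrist camera has in their place "mount" (4x4, takes a point from camera to tool coordinates, whose origin is the TCP and whose axes are the flange's). Camera axes: x right, y down, z forward; pixel columns grow to the right and rows downward; lengths in mm; the calibration is good to about 2 mm. The wrist camera is an equidistant fisheye: a pixel r from the principal point sees the ray r / f radians off the axis. A picture is of the moment at which its call begins: read the wrist's pose just before it. There is no depth.
- r.hand_in(): hands the job in; it is judged then, once.
The state is a dict: "time": time; "joint_pos": joint angles; "qd": joint speeds; "joint_efforts": joint torques, N m; "tool_pos": TCP position; "tcp_rot": TCP orientation; "ft_force": force on the tool from outside, world axes, zero at the start; "wrist_torque": the same for the moment, N m; "finger_gap": finger opening in mm; "grip_force": force on a finger pad.
Only numpy, scipy, OpenCV 4.12 (cv2) and the standard library are available. Lean on these libraries where they do the work, as an engineer would, in place of code of your own. Each camera call takes 0.05 s, during which the arm holds its last target. There are 200 camera calls.

## Task

Get the thin plywood strip ready for sawing: with the fingertips only, push it along its whole length against the fence of the sawing board, and along the fence until 40 mm of it sticks out past the board's right-hand end. Push it lying flat, without picking it up or tipping it, and leave the other things where they are.

Things in the scene. Friction and masses are not known exactly. Their poses are not given: they have to be found in the camera images.
- saw_board: wooden sawing board screwed to the table; place varies, yaw within 0.3 rad. Brown deck 250 (x, -135 to 115) by 320 mm (y, -160 to 160), top at z = 50 mm. Dark fence along the whole far edge, 30 mm wide, 25 mm above the deck, inner face at x = +85 mm. Origin at table height; +x points across to the fence, +y along it to the left end, z up. Right-hand end at y = -160 mm
- board_edge (a point): point on the top edge of the deck's right-hand end, 45 mm in front of the fence's inner face; axes as saw_board. What lies at negative y of it is past the board's end
- fence_face (a point): point at the middle of the inner face of the fence, at deck height; axes as saw_board
- strip: loose pale plywood strip 60 (x) by 240 (y) by 12 mm, about 0.15 kg, flat on the deck. Origin: middle of its underside; +x points to its side facing the fence, +y to its left end. Starts askew (up to 0.13 rad), 20 to 66 mm off the fence, its right end 20 to 70 mm inside the board's right-hand end. Slides under a few newtons
- strip_right_end (a point): middle of the strip's right end face, at half thickness; axes as strip
- strip_back_right (a point): right end of the strip's long side that faces the fence, at half thickness
- strip_back_left (a point): left end of the strip's long side that faces the fence, at half thickness
- offcut_thin: a loose offcut block 40 x 120 x 20 mm lying on the deck near its front left corner, a bystander. Origin at the middle of its underside, long along its y
- offcut_long: a loose square offcut 32 x 130 x 32 mm lying on the table to the right of the board, a bystander. Origin at the middle of its underside, long along its y
- screwdriver: a loose yellow screwdriver, 165 mm long (along its y), 29 mm thick, lying on the table to the left of the board, a bystander. Origin at its middle, at table height
There are look-alikes about, which are no part of the job. There is more than one size of the strip; the one meant has the size given above.

How it is judged (in metres and radians):
At the end, for the whole second after the job is handed in: The strip lies flat and still on the deck, both ends of its far side within 5 mm of the fence face, and its right end stands 33 to 47 mm past the board's right-hand end (y of strip_right_end in the frame of board_edge between -0.047 and -0.033 m and x of each of strip_back_right, strip_back_left in the frame of fence_face above -0.005 m and z of strip in the frame of saw_board between 0.046 and 0.054 m and angle between strip's own z axis and vertical below 0.05 rad and linear speed of strip below 0.01 m/s); the robot touches nothing.
It fails at once if the strip is lifted more than 10 mm off the deck (z of strip in the frame of saw_board above 0.06 m).
It fails at once if the strip is tipped more than about 9 degrees (angle between strip's own z axis and vertical above 0.15 rad).
It fails at once if the strip falls off the board (z of strip in the frame of saw_board below 0.035 m).
It fails at once if a bystander (either offcut or the screwdriver) is moved more than 20 mm (distance of any of offcut_thin, offcut_long, screwdriver from where it was at the start of the episode above 0.02 m).
It also fails if it takes over 61 s, if anything falls off the work surface, if the arm or the gripper's body presses on something with over 40 N, if the wrist force passes 120 N, or if a joint passes its speed limit or range.

## Working session

There is one attempt and no reset: what is moved stays moved. The work goes in short steps, Python scripts to look and compute and a tool call to move; the robot and the scene stay as the last step left them, time stands still between calls to the robot, and variables do not carry over. Pictures are saved under pics/ and viewed, at most 10 in all, crops included, and the job is handed in when it is done.

Besides the shell and the picture viewer there is one more tool, called after "Call:" as a command line: name --argument value ..., lists and objects as JSON in quotes. apply_moves: Moves the arm, as the interface text tells. Its arguments: {"type":"object","properties":{"angular":{"type":"array"},"travel":{"type":"array"},"jaw":{"type":"array"},"force":{"type":"number"}},"required":["angular","travel","jaw"]}

```bash
mkdir -p pics; cat > h.py <<'E'
import numpy as np, cv2, pickle
from bench import r
def snap(n,f):
    s=r.snapshot(n); cv2.imwrite(f'pics/{f}.png',cv2.cvtColor(s['color'],cv2.COLOR_RGB2BGR)); pickle.dump(s,open(f'pics/{f}.pkl','wb')); return s
def back(s,uv,z):
    R=np.array(s['R']);t=np.array(s['t']);c=-R.T@t
    d=R.T@np.array([(uv[0]-s['cx'])/s['fx'],(uv[1]-s['cy'])/s['fy'],1]); return c+d*(z-c[2])/d[2]
def proj(s,X):
    p=np.array(s['R'])@np.array(X,float)+np.array(s['t']); return np.array([s['fx']*p[0]/p[2]+s['cx'],s['fy']*p[1]/p[2]+s['cy']])
E
python3 - <<'E'
from h import *
for n in('top','scene'):
    s=snap(n,n+'0'); print(n,s['fx'],s['cx'],s['cy'],np.round(s['R'],3).tolist(),np.round(s['t'],1))
print(r.sense())
E
```

```text
top 576.5313734578202 306.1154750109588 243.00846594573812 [[-0.023, -1.0, -0.0], [-0.996, 0.023, -0.091], [0.091, -0.002, -0.996]] [  32.   519.2 1340.8]
scene 565.6562215382763 320.46900864287 241.93439278950615 [[0.825, -0.565, -0.004], [-0.402, -0.582, -0.706], [0.396, 0.585, -0.708]] [-372.7  288.5 1017.9]
{'time': 0.1, 'joint_pos': array([ 6.55824340e+01,  7.51202836e+00,  8.53230739e+01, -1.77608547e-03,
        8.72628515e+01, -4.89180322e+00]), 'qd': array([-0.01729264, -0.07888422, -0.10293053,  0.11522693, -0.13226579,
       -0.0689557 ]), 'joint_efforts': array([-1.00293782e-04, -5.70960367e+01, -5.01935899e+01, -3.57355511e-04,
        8.33379105e-03,  8.31984175e-05]), 'tool_pos': array([200.32331954, 565.08111643, 255.3359766 ]), 'tcp_rot': array([-1.79902252e+02, -6.58549032e-03,  1.60474318e+02]), 'ft_force': array([ 0.68307544,  0.3436753 , -0.13193738]), 'wrist_torque': array([ 0.02269345, -0.0117487 , -0.02096116]), 'grip_force': 0.0, 'finger_gap': 85.52971148511804}
```

View pics/top0.png

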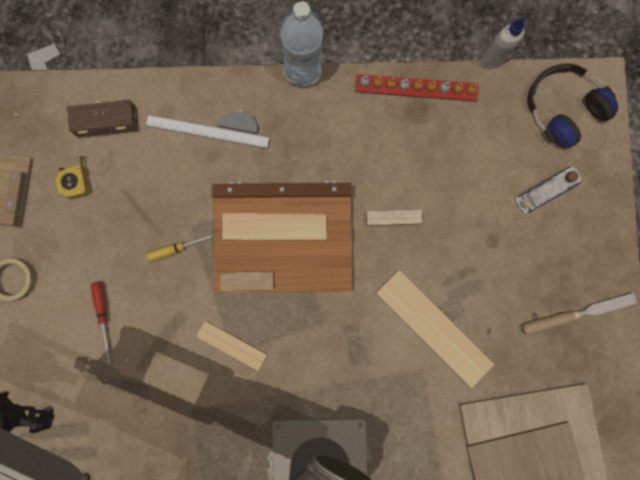

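View pics/scene0.png

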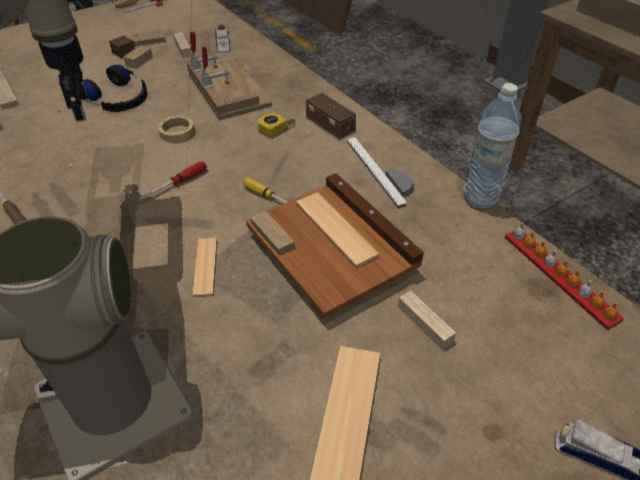

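Pale strips in the top view: on the deck (274,227), a small one on the table (231,345) and a large one on the table (435,328). The one on the deck fits: it is about 104x25 px, roughly 240x60 mm, and it lies on the board. The bystanders are the thin offcut (247,281), the long offcut (395,217) and the yellow screwdriver (180,248). I'll confirm with an enlarged crop.

```bash
python3 - <<'E'
import cv2
i=cv2.imread('pics/top0.png')[170:305,200:365]
cv2.imwrite('pics/c0.png',cv2.resize(i,None,fx=4.4,fy=4.4,interpolation=cv2.INTER_CUBIC)[:600])
E
```

```text
(no output)
```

View pics/c0.png

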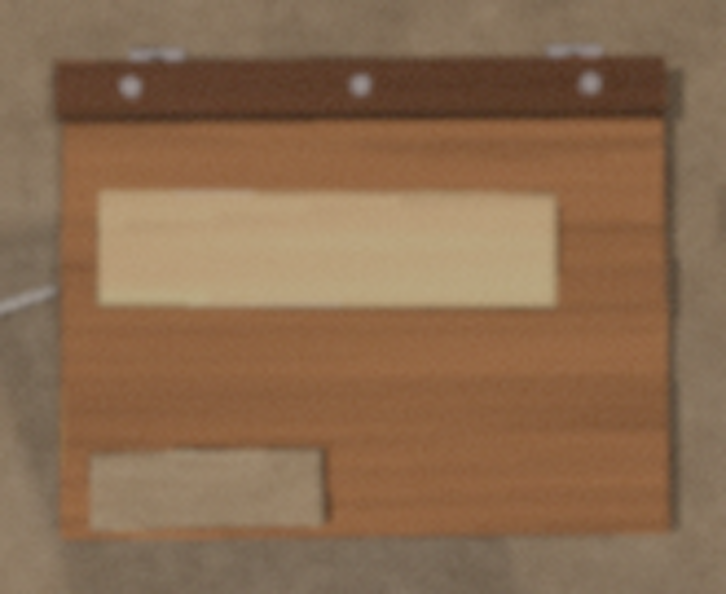

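The crop shows the strip's corners at about (98,190), (556,195), (556,306) and (98,304). The fence's inner edge runs along y≈119, and the deck's front corners are (60,537) and (670,530).

```bash
cat > m.py <<'E'
from h import *
def fr(s,px,z): return back(s,px,z)
def cr(x,y,k=4.4,ox=200,oy=170): return ((x+.5)/k-.5+ox,(y+.5)/k-.5+oy)
E
python3 - <<'E'
from m import *
from scipy.optimize import least_squares
s=pickle.load(open('pics/top0.pkl','rb'))
# board fit: points in board frame -> crop px
obs=[((-135,160,50),(60,537)),((-135,-160,50),(670,530)),((115,160,75),(54,61)),((115,-160,75),(664,58)),((85,160,75),(58,120)),((85,-160,75),(666,119))]
def W(p,X): c,q=np.cos(p[2]),np.sin(p[2]); return np.array([p[0]+c*X[0]-q*X[1],p[1]+q*X[0]+c*X[1],X[2]])
def fit(obs,p0):
    f=lambda p:np.concatenate([proj(s,W(p,X))-cr(*u) for X,u in obs]); o=least_squares(f,p0); return o.x,o.fun
b,res=fit(obs,[550,50,0]); print('board',b,res.round(2))
so=[((30,120,62),(98,190)),((30,-120,62),(556,195)),((-30,-120,62),(556,306)),((-30,120,62),(98,304))]
t,res=fit(so,[550,50,0]); print('strip',t,res.round(2))
c,q=np.cos(b[2]),np.sin(b[2]);R=np.array([[c,q],[-q,c]])
print('strip in board',R@(t[:2]-b[:2]),t[2]-b[2])
for X,_ in so: print(R@(W(t,X)[:2]-b[:2]), W(t,X))
E
```

```text
board [ 5.40186493e+02  7.49624840e+01 -1.58663138e-02] [-0.3   0.93  0.03  1.5   0.11 -0.08  0.66 -0.42 -0.9  -0.59  0.4  -1.39]
strip [ 5.57101733e+02  9.32711084e+01 -3.01763661e-02] [ 0.27  0.07  0.04 -0.35 -0.06  0.27 -0.25  0.  ]
strip in board [16.62263347 18.57469119] -0.014310052246782046
[ 48.33670952 138.13311783] [590.70868946 212.31132215  62.        ]
[  44.9024142  -101.84230928] [583.46746071 -27.57941257  62.        ]
[ -15.09144258 -100.98373545] [523.49477703 -25.76910538  62.        ]
[-11.65714726 138.99169166] [530.73600578 214.12162934  62.        ]
```

Call:
apply_moves --angular '[[0,0,-0.744],[0,0,-0.744],[0,0,-0.744],[0,0,-0.744],[0,0,-0.744],[0,0,-0.744],[0,0,-0.744],[0,0,-0.744],[0,0,-0.744],[0,0,-0.744],[0,0,-0.744],[0,0,-0.744],[0,0,0],[0,0,0],[0,0,0],[0,0,0]]' --travel '[[0.75,-0.68,0],[0.75,-0.68,0],[0.75,-0.68,0],[0.75,-0.68,0],[0.75,-0.68,0],[0.75,-0.68,0],[0.75,-0.68,0],[0.75,-0.68,0],[0.75,-0.68,0],[0.75,-0.68,0],[0.75,-0.68,0],[0.75,-0.68,0],[0,0,-0.7],[0,0,-0.7],[0,0,-0.7],[0,0,0]]' --jaw '[0.24,0.24,0.24,0.24,0.24,0.24,0.24,0.24,0.24,0.24,0.24,0.24,0.24,0.24,0.24,0.24]'

```text
time: 2.1
tool_pos: [558.4, 238.4, 168.8]
tcp_rot: [-179.6, 0.1, 89.0]
ft_force: [-0.1, 0.8, -1.2]
finger_gap: 20.3
grip_force: 0.0
```

```bash
python3 - <<'E'
from h import *
q=r.sense(); print(q['tool_pos'],q['tcp_rot'],q['finger_gap'],r.tcp_to_tips)
E
```

```text
[558.36021105 238.35069143 168.80399618] [-1.79647240e+02  1.24073894e-01  8.90479244e+01] 20.27730121464096 25.0
```

Call:
apply_moves --angular '[[0,0,0],[0,0,0],[0,0,0],[0,0,0],[0,0,0],[0,0,0]]' --travel '[[0.05,0,-0.7],[0,0,-0.7],[0,0,-0.6],[0,0,-0.1],[0,0,0],[0,0,0]]' --jaw '[0.24,0.24,0.24,0.24,0.24,0.24]'

```text
time: 2.85
tool_pos: [563.7, 239.5, 90.3]
tcp_rot: [179.8, -0.1, 89.1]
ft_force: [0.6, -1.0, 0.6]
finger_gap: 20.5
grip_force: 0.0
```

```bash
python3 - <<'E'
from h import *
q=r.sense(); print(q['tool_pos'],q['tcp_rot'],q['finger_gap'],q['ft_force'])
s=snap('scene','s1'); 
i=cv2.imread('pics/s1.png')[150:325,220:440]
cv2.imwrite('pics/s1c.png',cv2.resize(i,None,fx=3.4,fy=3.4,interpolation=cv2.INTER_CUBIC))
E
```

```text
[563.69107757 239.52271999  90.26358289] [ 1.79849623e+02 -5.45284825e-02  8.90503742e+01] 20.462036914573186 [ 0.6093181  -1.00964471  0.63095817]
```

View pics/s1c.png

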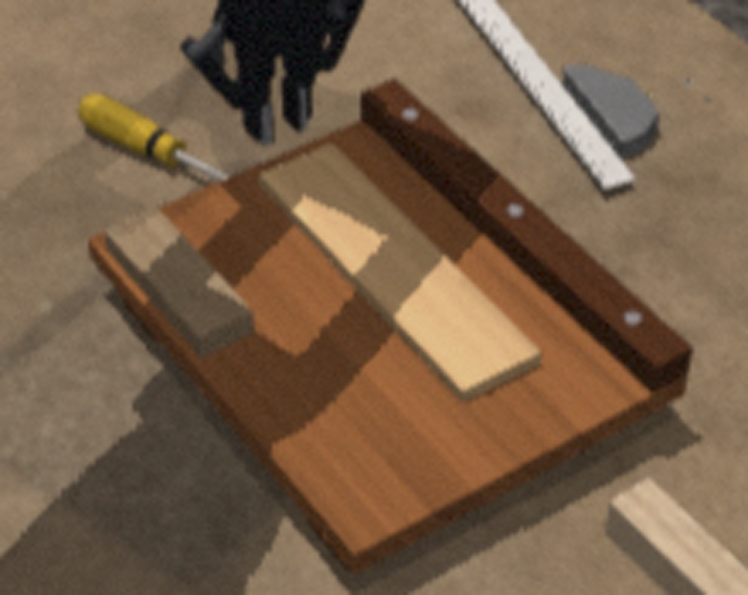

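The fingers, at about (260,140) and (297,130), stand clear left of the strip's end. Next I lower to strip height and check before pushing.

Call:
apply_moves --angular '[[0,0,0],[0,0,0],[0,0,0],[0,0,0]]' --travel '[[-0.03,0,-0.23],[0,0,0],[0,0,0],[0,0,0]]' --jaw '[0.24,0.24,0.24,0.24]'

```text
time: 3.4
tool_pos: [561.4, 239.1, 79.2]
tcp_rot: [180.0, -0.0, 89.1]
ft_force: [0.1, 0.6, -0.3]
finger_gap: 20.4
grip_force: 0.0
```

Call:
apply_moves --angular '[[0,0,0],[0,0,0],[0,0,0],[0,0,0],[0,0,0],[0,0,0],[0,0,0],[0,0,0],[0,0,0],[0,0,0],[0,0,0],[0,0,0],[0,0,0],[0,0,0]]' --travel '[[0,-0.2,0],[0,-0.2,0],[-0.004,-0.25,0],[-0.004,-0.25,0],[-0.004,-0.25,0],[-0.004,-0.25,0],[-0.004,-0.25,0],[-0.004,-0.25,0],[-0.004,-0.25,0],[-0.004,-0.25,0],[-0.004,-0.15,0],[-0.002,-0.1,0],[0,0,0],[0,0,0]]' --jaw '[0.24,0.24,0.24,0.24,0.24,0.24,0.24,0.24,0.24,0.24,0.24,0.24,0.24,0.24]'

```text
time: 5.15
tool_pos: [559.7, 133.1, 79.0]
tcp_rot: [-180.0, 0.0, 89.1]
ft_force: [-0.1, -0.8, 0.3]
finger_gap: 20.4
grip_force: 0.0
```

```bash
python3 - <<'E'
from h import *
q=r.sense(); print(q['tool_pos'],q['ft_force'])
s=snap('top','t2'); 
i=cv2.imread('pics/t2.png')[170:305,200:365]
cv2.imwrite('pics/t2c.png',cv2.resize(i,None,fx=4.4,fy=4.4,interpolation=cv2.INTER_CUBIC))
E
```

```text
[559.69793372 133.11133299  78.95845379] [-0.11493387 -0.77030573  0.26913961]
```

View pics/t2c.png

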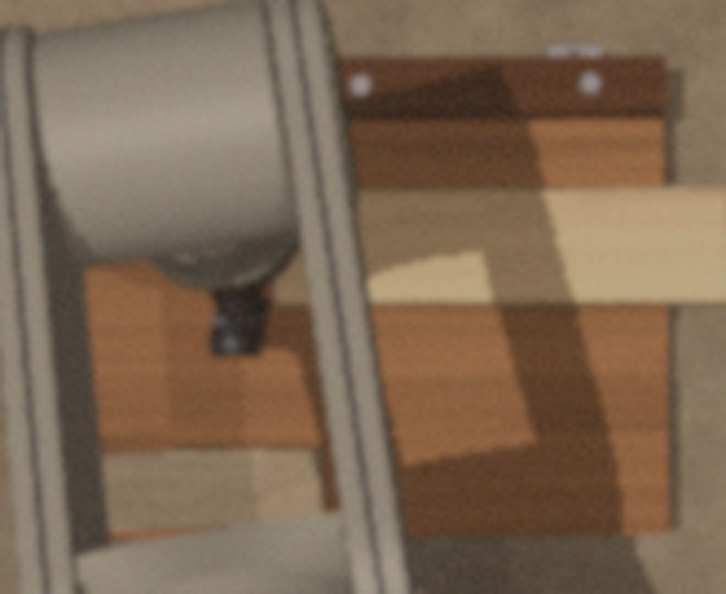

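The strip runs straight and parallel to the fence (far edge y≈188). Its right end lies beyond the crop, so I'll find it by an edge profile.

```bash
python3 - <<'E'
from h import *
s=pickle.load(open('pics/t2.pkl','rb'));c=s['color'].astype(int)
print(c[216:236:5,355:385].sum(2))
b=np.array([540.19,74.96,-0.01587]);C,S=np.cos(b[2]),np.sin(b[2])
for ext in (20,30,40,50):
  y=-160-ext; x=20; print(ext,proj(s,[b[0]+C*x-S*y,b[1]+S*x+C*y,62]))
x=20;y=-160;print('deck edge',proj(s,[b[0]+C*x-S*y,b[1]+S*x+C*y,50]))
E
```

```text
[[463 467 464 467 464 460 464 468 471 452 393 324 386 467 475 480 483 487
  478 474 474 479 479 484 484 479 472 473 471 470]
 [469 468 476 472 472 469 471 470 470 458 414 338 388 466 482 478 477 480
  482 486 488 484 481 482 484 485 484 483 488 490]
 [476 475 472 478 474 471 477 474 472 464 423 324 266 265 295 296 305 300
  299 307 309 300 315 299 291 316 318 318 322 316]
 [478 485 479 484 480 478 483 475 479 472 445 361 276 284 328 335 323 329
  335 333 337 341 338 338 346 352 354 349 349 346]]
20 [360.01362619 224.03354408]
30 [364.34867871 224.00175217]
40 [368.68370846 223.96996043]
50 [373.01871546 223.93816886]
deck edge [350.94228867 224.73407693]
```

Call:
apply_moves --angular '[[0,0,0],[0,0,0],[0,0,0],[0,0,0],[0,0,0],[0,0,0],[0,0,0],[0,0,0]]' --travel '[[0,-0.09,0],[0,-0.09,0],[0,0,0],[0,0,0],[0,0,0],[0,0.3,0],[0,0.3,0],[0,0,0]]' --jaw '[0.24,0.24,0.24,0.24,0.24,0.24,0.24,0.24]'

```text
time: 6.2
tool_pos: [559.7, 151.3, 79.1]
tcp_rot: [180.0, -0.0, 89.1]
ft_force: [0.4, -0.3, 0.5]
finger_gap: 20.5
grip_force: 0.0
```

```bash
python3 - <<'E'
from h import *
q=r.sense(); print(q['tool_pos'],q['ft_force'])
s=snap('top','t3');c=s['color'].astype(int)
print(c[221:236:3,345:375].sum(2)); print(c[205:245,358].sum(1),c[205:245,290].sum(1))
E
```

```text
[559.70102206 151.28469087  79.10680578] [ 0.35541126 -0.2555519   0.46094592]
[[475 472 471 467 474 471 480 477 472 475 470 471 474 470 472 471 474 470
  470 468 471 472 461 447 436 466 478 482 490 494]
 [483 475 479 484 476 479 479 478 486 476 482 477 478 479 483 479 477 480
  482 481 480 471 470 455 404 391 384 392 399 400]
 [477 475 468 474 472 473 476 470 473 471 480 474 476 476 474 476 470 476
  477 479 473 484 470 434 351 273 286 329 337 342]
 [475 478 479 479 484 480 481 477 478 478 483 479 484 481 480 482 485 484
  484 482 478 482 476 445 373 280 284 321 337 337]
 [480 480 483 485 481 483 489 486 477 484 487 483 480 485 484 484 483 485
  483 491 485 482 485 447 379 275 278 322 333 336]]
[347 345 340 340 336 342 357 388 430 447 456 466 470 463 469 468 470 473
 484 479 478 479 476 476 480 481 481 479 485 484 485 478 471 406 332 328
 331 336 336 339] [200 212 200 207 219 213 219 235 275 306 308 326 318 319 315 308 310 320
 316 321 321 320 319 339 404 455 469 469 473 476 478 476 467 408 324 299
 309 315 313 301]
```

Call:
apply_moves --angular '[[0,0,0],[0,0,0],[0,0,0.94],[0,0,0.94],[0,0,0.94],[0,0,0.94],[0,0,0.94],[0,0,0.94],[0,0,0.94],[0,0,0.94],[0,0,0.94],[0,0,0.94],[0,0,0.94],[0,0,0.94],[0,0,0],[0,0,0],[0,0,0],[0,0,0]]' --travel '[[0,0,0.75],[0,0,0.75],[-0.5,0,0],[-0.5,0,0],[-0.5,-0.39,0],[0,-0.39,0],[0,-0.39,0],[0,-0.39,0],[0,-0.39,0],[0,-0.39,0],[0,-0.39,0],[0,-0.39,0],[0,-0.39,0],[0,-0.39,0],[0,0,-0.75],[0,0,-0.75],[0,0,0],[0,0,0]]' --jaw '[0.24,0.24,1,1,1,1,1,1,1,1,1,1,1,1,1,1,1,1]'

```text
time: 8.5
tool_pos: [500.4, -6.2, 80.1]
tcp_rot: [-180.0, 0.1, 179.3]
ft_force: [-0.7, 0.4, 0.3]
finger_gap: 85.7
grip_force: 0.0
```

```bash
python3 - <<'E'
from h import *
q=r.sense(); print(q['tool_pos'],q['ft_force'],q['joint_pos'][5])
s=snap('scene','s4'); 
i=cv2.imread('pics/s4.png')[150:325,220:470]
cv2.imwrite('pics/s4c.png',cv2.resize(i,None,fx=3.2,fy=3.2,interpolation=cv2.INTER_CUBIC))
E
```

```text
[500.35273429  -6.19592615  80.13525099] [-0.72236982  0.36544752  0.29875106] -95.86985757036749
```

View pics/s4c.png

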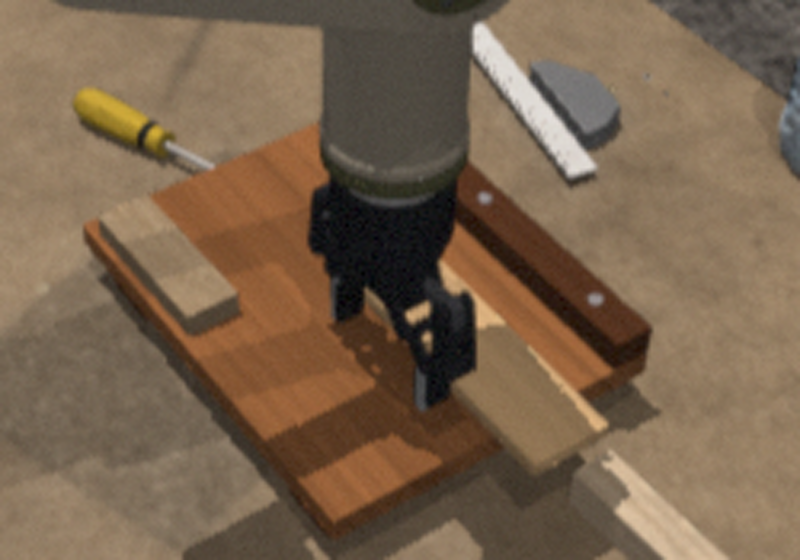

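The open fingertips, at (345,318) and (425,408), stand clear in front of the strip. Lowering, then pushing to just short of the fence.

Call:
apply_moves --angular '[[0,0,0],[0,0,0],[0,0,0],[0,0,0]]' --travel '[[0,0,-0.16],[0,0,-0.16],[0,0,0],[0,0,0]]' --jaw '[1,1,1,1]'

```text
time: 9.05
tool_pos: [499.7, -6.1, 66.2]
tcp_rot: [180.0, -0.0, 179.3]
ft_force: [-0.3, 0.2, -0.0]
finger_gap: 85.4
grip_force: 0.0
```

Call:
apply_moves --angular '[[0,0,0],[0,0,0],[0,0,0],[0,0,0],[0,0,0],[0,0,0],[0,0,0],[0,0,0]]' --travel '[[0.2,0,0],[0.2,0,0],[0.2,0,0],[0.2,0,0],[0.2,0,0],[0.15,0,0],[0,0,0],[0,0,0]]' --jaw '[1,1,1,1,1,1,1,1]'

```text
time: 10.05
tool_pos: [545.8, -6.1, 66.2]
tcp_rot: [180.0, 0.0, 179.3]
ft_force: [0.4, -0.8, -0.2]
finger_gap: 85.7
grip_force: 0.0
```

Call:
apply_moves --angular '[[0,0,0],[0,0,0],[0,0,0],[0,0,0]]' --travel '[[0.05,0,0],[0.05,0,0],[0.05,0,0],[0,0,0]]' --jaw '[1,1,1,1]'

```text
time: 10.55
tool_pos: [552.0, -6.1, 66.3]
tcp_rot: [-180.0, 0.0, 179.3]
ft_force: [-0.0, -0.8, 0.6]
finger_gap: 85.5
grip_force: 0.0
```

Call:
apply_moves --angular '[[0,0,0],[0,0,0],[0,0,0]]' --travel '[[0.03,0,0],[0.03,0,0],[0,0,0]]' --jaw '[1,1,1]'

```text
time: 10.92
tool_pos: [554.3, -6.1, 66.3]
tcp_rot: [180.0, 0.0, 179.3]
ft_force: [-1.2, 0.2, 1.1]
finger_gap: 85.4
grip_force: 0.4
```

Call:
apply_moves --angular '[[0,0,0],[0,0,0],[0,0,0]]' --travel '[[0.03,0,0],[0.03,0,0],[0,0,0]]' --jaw '[1,1,1]'

```text
time: 11.3
tool_pos: [554.7, -6.0, 66.1]
tcp_rot: [180.0, -0.3, 179.3]
ft_force: [-13.2, 0.0, 10.7]
finger_gap: 85.6
grip_force: 6.6
```

```bash
python3 - <<'E'
from h import *
q=r.sense(); print(q['tool_pos'],q['ft_force'],q['wrist_torque'])
E
```

```text
[554.67661205  -6.04685749  66.07441594] [-13.17725576   0.01645282  10.67369193] [-0.02168004  1.92617425 -0.10977409]
```

Firm contact (13 N). Backing off and clearing the view.

Call:
apply_moves --angular '[[0,0,0],[0,0,0],[0,0,0],[0,0,0],[0,0,0],[0,0,0],[0,0,0],[0,0,0],[0,0,0],[0,0,0],[0,0,0],[0,0,0],[0,0,0]]' --travel '[[-0.1,0,0],[-0.4,0,0],[-0.2,0,0.6],[0,0,0.8],[0,0.8,0.8],[0,0.9,0.5],[0,0.9,0],[0,0.9,0],[0,0.9,0],[0,0.9,0],[0,0.9,0],[0,0.9,0],[0,0,0]]' --jaw '[1,1,1,1,1,1,1,1,1,1,1,1,1]'

```text
time: 12.92
tool_pos: [528.4, 280.3, 174.3]
tcp_rot: [179.9, 0.0, 179.5]
ft_force: [-0.2, -0.3, -0.4]
finger_gap: 85.2
grip_force: 0.0
```

```bash
python3 - <<'E'
from h import *
s=snap('top','t5');i=cv2.imread('pics/t5.png')[170:305,200:380]
cv2.imwrite('pics/t5c.png',cv2.resize(i,None,fx=4.4,fy=4.4,interpolation=cv2.INTER_CUBIC))
c=s['color'].astype(int); print(c[202:222:3,345:380].sum(2))
E
```

```text
[[474 477 477 478 474 474 476 470 476 473 475 473 470 481 477 470 473 477
  479 475 477 472 471 423 316 317 355 372 364 363 369 367 375 388 378]
 [478 479 477 483 483 481 484 478 480 481 485 474 480 477 481 477 482 484
  480 482 476 477 476 426 322 315 352 370 371 369 376 369 370 367 363]
 [487 480 482 481 488 487 483 488 482 485 484 489 483 482 486 485 488 493
  488 483 487 491 480 418 312 316 351 371 377 370 372 378 375 375 363]
 [480 478 484 483 483 486 482 481 481 485 480 485 480 480 483 482 480 486
  484 483 479 484 476 437 393 417 443 451 444 446 444 438 432 439 428]
 [486 488 489 491 484 489 484 487 487 487 488 494 492 487 489 487 495 493
  492 488 487 492 483 453 427 470 486 485 493 491 494 488 488 484 486]
 [489 491 490 491 492 486 488 495 494 490 486 488 490 489 492 493 496 491
  493 495 492 492 489 444 417 459 471 479 474 472 482 476 481 478 478]
 [466 465 472 465 463 472 468 474 466 469 467 460 469 469 468 466 470 472
  470 474 470 473 465 437 425 468 478 485 486 491 492 489 488 489 485]]
```

View pics/t5c.png

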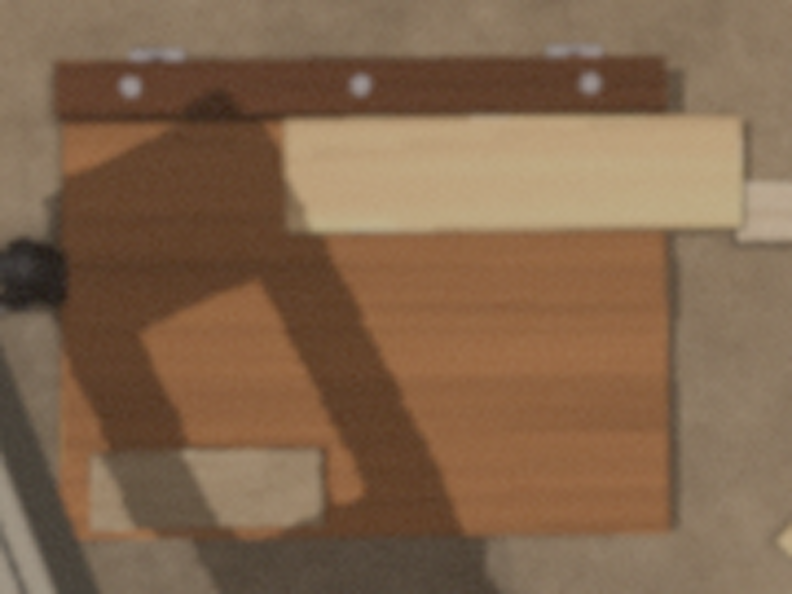

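The strip lies flush along the fence: its corners are (284,117), (743,117), (743,229) and (286,233). The deck's right edge is at about x=667.

```bash
python3 - <<'E'
from m import *
s=pickle.load(open('pics/t5.pkl','rb'))
print('end',back(s,(368.25,207),62),'left',back(s,cr(284.5,170),62),'edge',[back(s,cr(x,y),50) for x,y in((667.5,260),(668.5,400),(669.5,520))])
print('edge fence top',back(s,cr(666,90),75))
c=s['color'].astype(float).sum(2)
for r0 in(232,240,250,260,270,280): print(c[r0,346:358])
print('board left',[back(s,cr(x,y),50) for x,y in((61,140),(61,400),(61,520))])
E
```

```text
end [ 596.54880711 -125.63679948   62.        ] left [599.22449542 114.83887451  62.        ] edge [array([548.33198601, -85.92968329,  50.        ]), array([474.24461871, -84.20733508,  50.        ]), array([411.32912981, -82.81953819,  50.        ])]
edge fence top [634.74183997 -85.82421981  75.        ]
[298. 302. 307. 299. 294. 269. 243. 246. 287. 327. 344. 336.]
[302. 298. 304. 304. 304. 283. 250. 250. 287. 332. 341. 336.]
[333. 328. 330. 334. 332. 294. 261. 298. 330. 347. 338. 349.]
[294. 297. 296. 293. 291. 266. 239. 260. 309. 354. 368. 358.]
[317. 324. 320. 319. 311. 286. 243. 242. 296. 338. 350. 349.]
[314. 321. 320. 322. 310. 288. 248. 257. 289. 329. 338. 339.]
board left [array([619.91479587, 234.04955562,  50.        ]), array([481.66850359, 235.24067283,  50.        ]), array([418.72855059, 235.78295762,  50.        ])]
```

```bash
python3 -c "
from bench import r
print(r.hand_in())"
```

```text
the job is handed in; nothing more can be done
None
```

The job is handed in, though no verdict came back: the strip lies flat along its whole length against the fence and measures about 39 mm past the board's right-hand end, with the bystanders untouched.

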